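# Lock the turntable disc for the road

## Robot

A 6-joint arm with a two-finger parallel gripper is mounted at the origin on a cart in front of the work surface, level with it; the furniture and walls round the work are solid. World frame = base frame: x ahead of the robot, y to its left, z up, the work surface at z = 0. Lengths are in mm, angles in degrees, forces in N, time in s.
With the tool pointing down it reaches from about 350 to 850 mm from the base axis. Payload 8.1 kg.
Tool frame: the origin (TCP) lies midway between the tips of the shut fingers; the grasp point (between the pads) lies 19 mm behind it (r.grasp_offset is the distance from the TCP to the grasp point, in mm); z points along the fingers, x is the direction in which the jaws open and shut, and the axes are right-handed (so a half turn about z gives the same grasp; the last joint's range is limited). The gripper opens to 85 mm and grips with 20 to 120 N. Pads are 22 mm wide; open, the fingers measure 114 mm over their backs; the gripper's body (76 mm by 85 mm) begins 54 mm behind the grasp point. The pads swing forward as they close: fully open they stand 13 mm farther back than shut.
Start: joints at [65.065, 7.471, 85.268, -0, 87.261, -4.893], TCP at [205.605, 563.677, 231.292] pointing down, gripper open.
Joint ranges: [-169.43, 169.43], [-51.17, 129.36], [1.28, 143.12], [-76.62, 256.62], [0, 156.53], [-152.29, 152.29]. Speed limits (degrees/s): [136.94, 136.94, 159.86, 180, 180, 180].

## Interface

Orientations are given as [roll, pitch, yaw] about the fixed x, y, z axes, in that order (R = Rz(yaw) Ry(pitch) Rx(roll)).
In Python, from bench import r, optics, hand_in gives the robot as it stands.
- The arm moves only by the shell command python3 -m pendant 'ROWS' [FORCE]. ROWS is JSON, a list of rows, each a list of 5 numbers: the opening, from 0 (shut) to 1 (fully open), then the shift along the tool's x, y, z in mm, then the turn about the tool's z in degrees. A call has 1 to 10 rows; each row shifts and turns the commanded pose from where the row before left it, along the tool's axes as they then stand; what a row does not reach is not made up. A row lasts 1/10 s, in which the tool goes at most 50 mm and 8.59 degrees, less where a joint would pass 70% of its speed; a pose out of reach is approached as far as the arm can. A call with a gripper value outside its range is refused whole. The fingers move at their own pace and stop on an object; FORCE is the grip in N (left out, the last holds). Time passes only in rows, so rows that do not move let the fingers close. It gives the time, the measured TCP pose, the force and the opening at its end, in the units of the state.
- r.sense(): the state, without advancing time (a new reading comes with each control period).
- optics.snapshot(name): name is "side" or "top"; returns (picture, depth): 400x640x3 uint8, blue, green, red; 400x640 float32, mm along the optical axis (not along the pixel's ray), 0 where there is no reading.
- optics.camera_params(name): a dict with "camera_matrix" (3x3 intrinsics, pixels), "eye" and "orientation" of the camera in the world. Camera axes: x right, y down, z forward; pixel columns grow to the right and rows downward; lengths in mm; the calibration is good to about 2 mm. A picture is of the moment at which its call begins. camera_params takes no time and is no camera call.
- hand_in(): hands the job in, once; it reports no verdict.
Trained networks look in the newest picture that a camera, given by its name, has taken for a name from the list of things; names that differ only in an ending like _2 or _b are one class to them, and where a whole thing is asked for, a point or a joint stands for the part that bears it (a point fixed in the world has none). Each returns a list of dicts, best first, with "score" (0 to 1); they miss things now and then, are a little off and sometimes report something else, mostly with a low value. They report only what shows in the picture. A call takes as long as a camera call. They do not tell look-alikes from the thing itself.
- optics.search_frame(camera, query): "at" ([x, y, z] in mm, in world coordinates, good to about 4 mm: the middle of the surface that is visible of it).
The state is a dict: "time": time; "joint_pos": joint angles; "qd": joint speeds; "joint_efforts": joint torques, N m; "tool_pos": TCP position; "tcp_rot": TCP orientation; "ft_force": force on the tool from outside, world axes, zero at the start; "wrist_torque": the same for the moment, N m; "finger_gap": finger opening in mm.
Only numpy, scipy, OpenCV 4.12 (cv2) and the standard library are available. Lean on these libraries where they do the work, as an engineer would, in place of code of your own. Each camera call takes 0.05 s, during which the arm holds its last target. There are 200 camera calls.

## Task

The mobile lab is about to drive off and the sample turntable must be locked. With the fingertips, push the yellow disc round by its black peg until its slot faces the red bar, then push the bar by its upright lug straight along its guide until it is fully home in the slot, and let go. Do not lift the bar, and leave the other things on the worktop standing where they are.

Things in the scene. Friction and masses are not known exactly. Their poses are not given: they have to be found in the camera images.
- lock_base: grey fixed base. Origin on the worktop under the disc's vertical axis; +z up, +x the way the bar is pushed. Round pad of radius 70, 8 mm high; tongue 66 wide, 8 high, to x = -194, with a 17 mm wide steel strip (top z = 14 mm) that the bar slides on. Two guide rails (41 mm wide outside, top z = 34) at x = -120 to -66, with a keeper over the bar at x = -81 to -67 (z = 34 to 40)
- disc_axis (a point): point on the vertical axis of the disc at the height of its top face (z = 28 mm)
- gate (a point): fixed point 60 mm from the disc axis, in front of the bar, at the height of the disc's top face: where the middle of the slot's mouth must come
- slot_mouth (a point): middle of the slot's mouth on the rim of the yellow disc, at its top face. Disc: radius 60 mm, top z = 28 mm; turns either way without stops about the vertical axis, needs about 2 N at the peg, stays where left. Slot 20 mm wide, 24 mm deep, through the whole thickness. A steel hub of radius 17 mm in its middle rises to z = 37 mm
- peg (a point): centre of the black upright peg on the yellow disc: 12 mm in diameter, from the disc's top face (z = 28 mm) up to z = 62 mm, 42 mm from the disc axis, straight opposite the slot; this point is at z = 45 mm. A collar of radius 9 mm, 3 mm high, is round its foot
- lock_disc (a joint): angle of the yellow disc, rad, growing anticlockwise seen from above; 0 (or any whole turn) where the slot exactly faces the bar
- lock_bar: red bar, loose in its guide: 99 mm long, 14 wide, 12 high, about 0.35 kg, slides with about 1 to 3 N. Origin at the middle of its underside; +x points to its round nose, to the disc. It starts 32 to 50 mm back from home. Fully home, its lug rests on the rail ends and its nose is 21 mm deep in the slot, 39 mm from the disc axis (origin 88.5 mm from it)
- bar_nose (a point): tip of the bar's round nose, half-way up it
- bar_lug (a point): middle of the rear face (away from the disc) of the upright red lug at the bar's tail; push here towards the disc. 25 mm above the bar's underside (z = 39 mm). The lug is 18 mm long along the bar, 30 mm wide, its top at z = 55.5 mm
- vial: bystander: sample vial with a screw cap, 28 mm across, 60 mm tall, standing loose to the left of the bar as seen along the push; origin under its middle
- cap: bystander: white spare cap, 65 mm across, 16 mm high, loose, to the right of the bar as seen along the push; origin under its middle
- jar: bystander: large sample jar, 111 mm across, 147 mm tall, loose; origin under its middle
- meter: bystander: hand-held probe meter, 129 x 64 x 23 mm, loose; origin under its middle
- fuses: bystander: small blue and white fuse carton, 36 x 62 x 22 mm, loose; origin under its middle
Not all that is in view belongs to the job. Of the things that look like the lock_bar, the smaller one is meant.

How it is judged:
By the outcome, as a careful person would: the job done as asked, in the order asked, and still so for the second after the job is handed in, with the robot touching nothing.
It also fails if it takes over 58 s, if anything falls off the work surface, if the arm or the gripper's body presses on something with over 40 N, if the wrist force passes 120 N, or if a joint passes its speed limit or range.

## Working session

There is one attempt and no reset: what is moved stays moved. The work goes in short steps, Python scripts to look and compute and a shell command to move; the robot and the scene stay as the last step left them, time stands still between calls to the robot, and variables do not carry over. Pictures are saved under pics/ and viewed, about 8 in all and at most 12, crops included, and the job is handed in when it is done.

```bash
ls; mkdir -p pics; python3 - <<'E'
from bench import r, optics
import cv2
for n in ("top","side"):
    p,d=optics.snapshot(n); cv2.imwrite(f"pics/{n}0.png",p)
    c=optics.camera_params(n); print(n,c)
    for q in ["lock_base","peg","slot_mouth","bar_lug","bar_nose","lock_bar","lock_disc","vial","cap","jar","meter","fuses"]:
        print(q,[(round(x['score'],2),[round(v) for v in x['at']]) for x in optics.search_frame(n,q)][:4])
print(r.sense())
E
```

```text
pics
top {'camera_matrix': array([[429.03717104,   0.        , 314.1398505 ],
       [  0.        , 429.03717104, 202.7671287 ],
       [  0.        ,   0.        ,   1.        ]]), 'eye': array([ 415.01957009,   79.77874958, 1394.38065782]), 'orientation': array([-172.70295221,   -1.92683662,  -91.61849075])}
lock_base [(0.61, [518, -23, 30]), (0.4, [530, 0, 28])]
peg [(0.77, [528, -2, 27])]
slot_mouth [(0.9, [529, 6, 32]), (0.59, [490, -150, 26]), (0.21, [513, -21, 28])]
bar_lug [(0.46, [492, -142, 25]), (0.42, [687, -44, 50])]
bar_nose [(0.63, [490, -146, 31])]
lock_bar [(0.47, [492, -149, 25])]
lock_disc [(0.7, [527, -1, 28])]
vial [(0.75, [461, 320, 114]), (0.64, [409, -97, 60])]
cap [(0.51, [576, -135, 3])]
jar [(0.89, [465, 319, 116])]
meter [(0.94, [457, 191, 23]), (0.63, [492, -139, 23])]
fuses [(0.48, [631, -323, 22])]
side {'camera_matrix': array([[373.82991675,   0.        , 325.15675213],
       [  0.        , 373.82991675, 200.09246302],
       [  0.        ,   0.        ,   1.        ]]), 'eye': array([ 373.02130622, -961.7738277 ,  477.79848317]), 'orientation': array
[... 522 characters left out ...]
eter [(0.84, [461, 165, 18])]
fuses []
{'time': 1.3, 'joint_pos': array([ 6.50659511e+01,  7.47256649e+00,  8.52671344e+01, -1.67467733e-03,
        8.72626896e+01, -4.89392545e+00]), 'qd': array([0.01664021, 0.03765276, 0.01005401, 0.10182392, 0.1490621 ,
       0.04300356]), 'joint_efforts': array([ 4.46492447e-05, -5.69334304e+01, -5.00842345e+01, -2.68917129e-04,
        1.51388052e-03, -2.35852758e-05]), 'tool_pos': array([205.60336754, 563.67030746, 231.28399842]), 'tcp_rot': array([1.79998537e+02, 2.52449085e-03, 6.99599565e+01]), 'ft_force': array([ 0.19277288, -0.17534713,  1.01753018]), 'wrist_torque': array([-0.01173251,  0.00046076, -0.0196493 ]), 'finger_gap': 85.69760561075043}
```

```bash
python3 - <<'E'
import cv2
p=cv2.imread("pics/top0.png")
c=p[120:320,270:470]; cv2.imwrite("pics/topc.png",cv2.resize(c,None,fx=3,fy=3,interpolation=2))
E
```

```text
(no output)
```

View pics/top0.png

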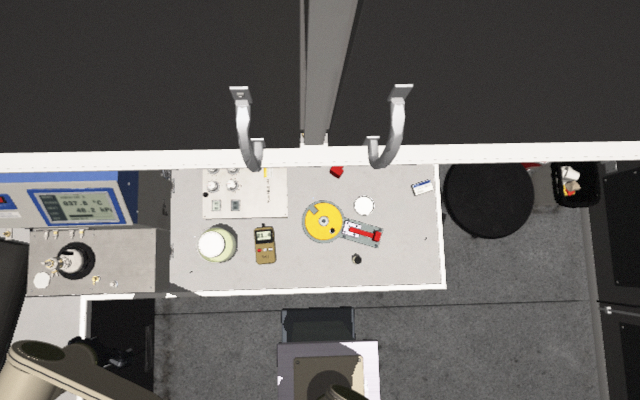

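View pics/topc.png

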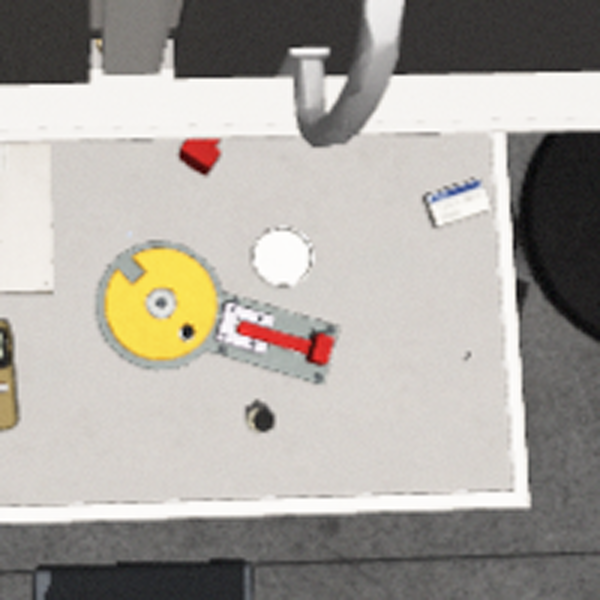

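View pics/side0.png

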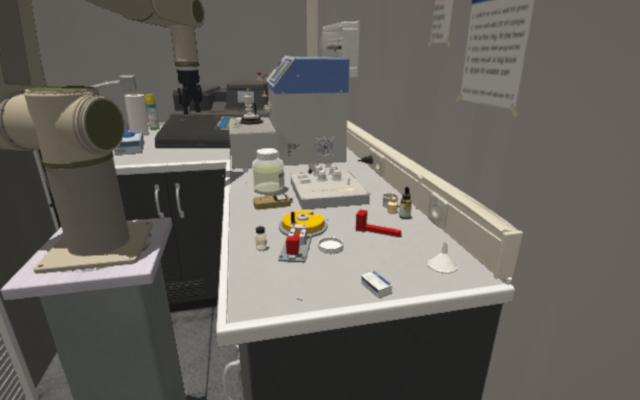

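```bash
cat > geo.py <<'E'
import numpy as np, cv2
from scipy.spatial.transform import Rotation as R
from bench import r, optics
def cam(n):
    c=optics.camera_params(n); return c['camera_matrix'],c['eye'],R.from_euler('xyz',c['orientation'],degrees=True).as_matrix()
def onz(n,uv,z):
    K,e,M=cam(n); uv=np.atleast_2d(uv).astype(float)
    d=np.c_[uv,np.ones(len(uv))]@np.linalg.inv(K).T@M.T
    return e+d*((z-e[2])/d[:,2])[:,None]
def cloud(n,d):
    K,e,M=cam(n); v,u=np.mgrid[:400,:640]
    return (np.stack([(u-K[0,2])/K[0,0]*d,(v-K[1,2])/K[1,1]*d,d],-1)@M.T)+e
def masks(p):
    b,g,q=[p[...,i].astype(int) for i in range(3)]
    return (q>150)&(g>120)&(b<90),(q>120)&(g<60)&(b<60)
def hull(n,m): 
    u=np.argwhere(m)[:,::-1]; return u
E
python3 - <<'E'
from geo import *
p,d=optics.snapshot("top"); P=cloud("top",d)
ye,re=masks(p)
y=onz("top",hull(0,ye),28)[:,:2]
k=np.hypot(*(y-[528,-2]).T)<75; y=y[k]
(cx,cy),rad=cv2.minEnclosingCircle(y.astype(np.float32)); C=np.array([cx,cy]); print("disc",C,rad)
u=hull(0,re); w=onz("top",u,26)[:,:2]; k=(abs(w[:,0]-490)<70)&(w[:,1]<-60)&(w[:,1]>-260); 
for a,b in zip(w[k],P[u[k][:,1],u[k][:,0]]): pass
zz=P[u[k][:,1],u[k][:,0],2]; lug=zz>42
print("n",k.sum(),"z",np.percentile(zz,[5,50,95]))
low=w[k][~lug]; L=onz("top",u[k][lug],55.5)[:,:2]
(mx),ev,_=cv2.PCACompute2(low.astype(np.float32),None); print("bar low mean",mx,ev[0]); print("lug top",L.mean(0),len(L), L.min(0),L.max(0))
ax=C-L.mean(0); print("axis lug->disc deg",np.degrees(np.arctan2(ax[1],ax[0])),np.hypot(*ax), "pca",np.degrees(np.arctan2(ev[0][1],ev[0][0])))
# peg: dark pixels inside disc with z>40
Q=P; dk=(p.max(2)<70)&(np.hypot(Q[...,0]-cx,Q[...,1]-cy)<62)
uu=np.argwhere(dk)[:,::-1]; W=onz("top",uu,62)[:,:2]; print("peg",len(W),W.mean(0),(W.mean(0)-C), Q[dk][:,2].round())
print("hub",onz("top",[[270+160/3,120+303/3]],37))
# overhead things
for (a,b) in [(100,640),(430,640)]: pass
for uv in [(280,60),(250,150),(395,140),(330,60),(400,155),(420,155),(210,190),(250,190)]: print(uv,P[uv[1],uv[0]].round())
E
```

```text
disc [529.28430176   3.07544994] 58.86735153198242
n 133 z [20.9496272  27.90791293 58.82863368]
bar low mean [[ 490.06998 -119.33871]] [0.31322458 0.94967914]
lug top [ 476.01262203 -161.7272439 ] 45 [ 463.02983236 -170.83304066] [ 491.32294473 -126.74777057]
axis lug->disc deg 72.08682262565223 173.19872909479375 pca 71.74633
peg 17912 [1055.63764376 -314.88790919] [ 526.353342   -317.96335914] [1160. 1164. 1166. ...   50.   64.   64.]
hub [[528.50731899   1.65766381  37.        ]]
(280, 60) [ 550.   90. 1114.]
(250, 150) [ 509.  121. 1028.]
(395, 140) [ 513.   -5. 1038.]
(330, 60) [ 554.   55. 1104.]
(400, 155) [540. -49. 871.]
(420, 155) [539. -75. 870.]
(210, 190) [634. 356.  54.]
(250, 190) [633. 233.  37.]
```

```bash
python3 - <<'E'
from geo import *
p,d=optics.snapshot("top"); P=cloud("top",d)
C=np.array([529.,2.5])
c=onz("top",np.argwhere(np.ones((400,640)))[:,::-1],62).reshape(400,640,3)
m=(p.max(2)<75)&(np.hypot(c[...,0]-C[0],c[...,1]-C[1])<58)&(np.arange(400)[:,None]>200)
W=c[m][:,:2]; print(len(W),W.mean(0),P[m][:,2].round())
pg=W.mean(0)-C; print("peg",np.hypot(*pg),np.degrees(np.arctan2(pg[1],pg[0])))
s=onz("top",[[270+131/3,120+267/3]],28)[0,:2]-C; print("slot",s,np.degrees(np.arctan2(s[1],s[0])))
# vial, cap by height
X=P[...,0];Y=P[...,1];Z=P[...,2]
for n,cc,z0,z1 in (("vial",(409,-97),40,75),("cap",(576,-130),9,25)):
    k=(np.hypot(X-cc[0],Y-cc[1])<45)&(Z>z0)&(Z<z1); print(n,k.sum(),P[k].min(0).round(),P[k].max(0).round(),P[k].mean(0).round())
p,d=optics.snapshot("side")
ye,re=masks(p); y=onz("side",hull(0,ye),28)[:,:2]; y=y[np.hypot(*(y-C).T)<75]
print("side disc",cv2.minEnclosingCircle(y.astype(np.float32)))
big=cv2.resize(p[200:265,265:350],None,fx=8,fy=8,interpolation=2); cv2.imwrite("pics/sidec.png",big)
E
```

```text
9 [497.66387439 -23.02868009] [32. 61. 60. 66. 64. 62. 53. 56. 60.]
peg 40.418637725229196 -140.83124253736906
slot [39.61173611 28.47108044] 35.70682979168788
vial 56 [ 393. -110.   42.] [415. -87.  67.] [405. -99.  57.]
cap 52 [ 547. -167.    9.] [ 612. -104.   23.] [ 582. -136.   15.]
side disc ((529.4912719726562, -3.9181253910064697), 59.80738830566406)
```

View pics/sidec.png

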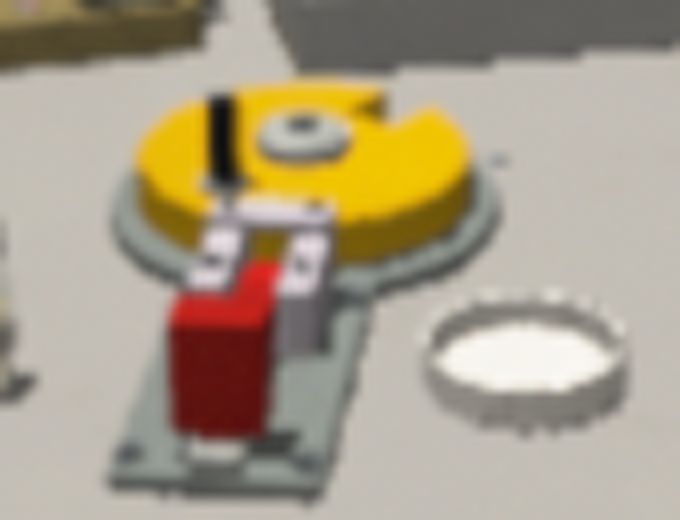

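```bash
python3 -m pendant '[[0.35,-26,28,0,0],[0.35,-27,28,0,0],[0.35,-27,28,0,0],[0.35,-27,28,0,0],[0.35,-27,28,0,0],[0.35,-27,28,0,0],[0.35,-27,28,0,0],[0.35,-27,28,0,0],[0.35,-27,28,0,0],[0.35,-27,28,0,0]]' 20 && python3 -m pendant '[[0.35,-27,28,10,0],[0.35,-27,28,10,0],[0.35,-27,28,10,0],[0.35,-27,28,10,0],[0.35,-27,28,10,0],[0.35,-27,28,10,0],[0.35,-24,26,10,0],[0.35,0,0,0,-8],[0.35,0,0,0,-8],[0.35,0,0,0,-8]]' && python3 -m pendant '[[0.35,0,0,0,-8],[0.35,0,0,0,-8],[0.35,0,0,0,-8],[0.35,0,0,0,-8],[0.35,0,0,0,-2],[0.35,0,0,0,0],[0.35,0,0,0,0]]'
```

```text
time: 2.45
tool_pos: [377.0, 213.6, 231.6]
tcp_rot: [180.0, -0.0, 70.0]
ft_force: [0.4, 0.2, 0.2]
finger_gap: 29.6
time: 3.45
tool_pos: [495.0, -26.7, 161.1]
tcp_rot: [-180.0, -0.0, 94.2]
ft_force: [-0.5, 0.3, -0.3]
finger_gap: 29.7
time: 4.15
tool_pos: [495.0, -26.2, 161.4]
tcp_rot: [180.0, 0.0, 127.9]
ft_force: [-0.7, -0.7, -0.5]
finger_gap: 29.9
```

```bash
python3 -m pendant '[[0.35,1,2,15,0],[0.35,0,0,25,0],[0.35,0,0,25,0],[0.35,0,0,15,0],[0.35,0,0,11,0],[0.35,0,0,0,0],[0.35,0,0,0,0]]'; python3 - <<'E'
from geo import *
p,d=optics.snapshot("side"); a=cv2.resize(p[160:260,255:355],None,fx=4,fy=4,interpolation=2)
q,d=optics.snapshot("top"); b=cv2.resize(q[180:280,275:375],None,fx=4,fy=4,interpolation=2)
cv2.imwrite("pics/pre.png",np.hstack([a,b]))
E
```

```text
time: 4.85
tool_pos: [496.0, -24.1, 70.4]
tcp_rot: [-180.0, -0.0, 127.9]
ft_force: [0.0, -0.7, -0.7]
finger_gap: 30.0
```

View pics/pre.png

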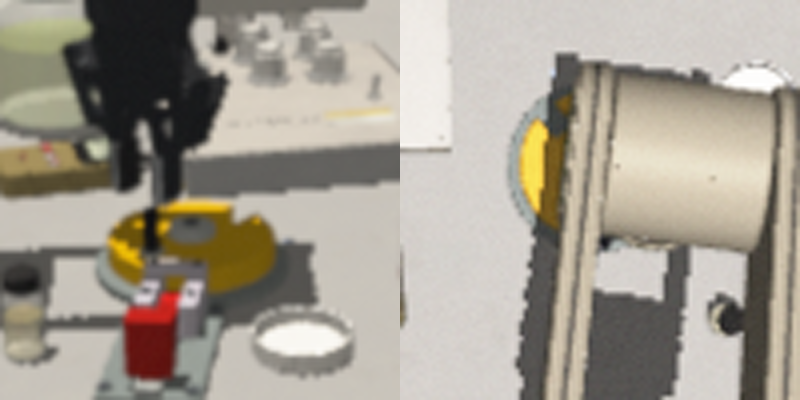

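The side view shows the peg (150,215) below and between the two fingertips (125,180 and 165,190). Descend over it.

```bash
python3 -m pendant '[[0.35,0,0,8,0],[0.35,0,0,8,0],[0.35,0,0,8,0],[0.35,0,0,6,0],[0.35,0,0,0,0],[0.24,0,0,0,0],[0.24,0,0,0,0],[0.24,0,0,0,0]]'
```

```text
time: 5.75
tool_pos: [496.3, -24.3, 40.7]
tcp_rot: [180.0, 0.0, 128.0]
ft_force: [0.3, 0.1, 0.2]
finger_gap: 20.6
```

```bash
python3 -m pendant '[[0.24,4.39,0.23,0,6],[0.24,4.39,0.23,0,6],[0.24,4.39,0.23,0,6],[0.24,4.39,0.23,0,6],[0.24,4.39,0.23,0,6],[0.24,4.39,0.23,0,6]]'; python3 -m pendant '[[0.24,0,0,0,0],[0.24,0,0,0,0]]'; python3 - <<'E'
from geo import *
p,d=optics.snapshot("side"); a=cv2.resize(p[170:250,255:355],None,fx=6,fy=6,interpolation=2)
cv2.imwrite("pics/mid.png",a)
t=r.sense()['tool_pos'][:2]-[529,1.5]; print(np.hypot(*t),np.degrees(np.arctan2(t[1],t[0])))
E
```

```text
time: 6.35
tool_pos: [487.7, -0.0, 40.9]
tcp_rot: [179.9, 0.0, 91.7]
ft_force: [0.9, -1.1, 0.1]
finger_gap: 20.4
time: 6.55
tool_pos: [487.2, 0.2, 40.5]
tcp_rot: [180.0, 0.0, 92.2]
ft_force: [-0.7, -0.2, -0.1]
finger_gap: 20.7
41.84998554849448 -178.09600275273553
```

View pics/mid.png

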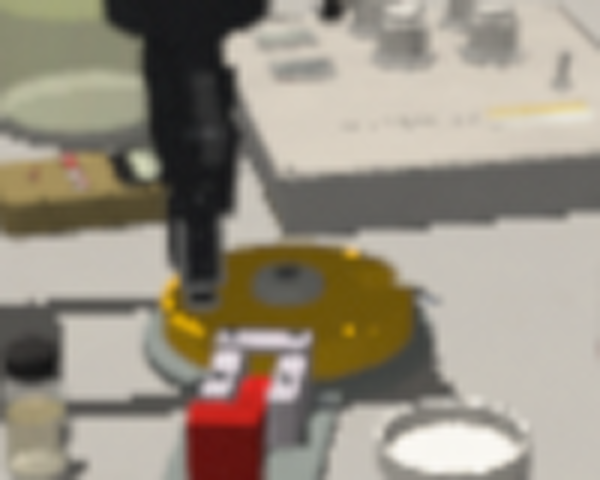

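The disc follows (slot has moved to the right, at about (400,270)). Continue to the target angle, then centre the peg by closing the jaws lightly.

```bash
python3 -m pendant '[[0.24,4.39,0.23,0,6],[0.24,4.39,0.23,0,6],[0.24,4.39,0.23,0,6],[0.24,4.39,0.23,0,6],[0.24,4.39,0.23,0,6],[0.24,4.39,0.23,0,6],[0.24,4.39,0.23,0,6],[0.24,4.39,0.23,0,6],[0.24,4.39,0.23,0,6],[0.24,4.39,0.23,0,6]]';python3 -m pendant '[[0.24,4.39,0.23,0,6],[0.24,4.39,0.23,0,6],[0.24,4.39,0.23,0,6],[0.24,4.39,0.23,0,6],[0.24,4.39,0.23,0,6],[0.24,4.39,0.23,0,6],[0.24,4.39,0.23,0,6],[0.24,4.39,0.23,0,6],[0.24,1.46,0.03,0,2],[0.24,0,0,0,0]]'; python3 -m pendant '[[0.24,0,0,0,0],[0.24,0,0,0,0]]'; python3 - <<'E'
from geo import *
t=r.sense()['tool_pos'][:2]-[529,1.5]; print(np.hypot(*t),np.degrees(np.arctan2(t[1],t[0])))
E
```

```text
time: 7.6
tool_pos: [506.2, 37.2, 40.0]
tcp_rot: [-180.0, 0.1, 31.8]
ft_force: [-2.4, -0.6, 1.5]
finger_gap: 20.3
time: 8.6
tool_pos: [541.8, 41.6, 39.9]
tcp_rot: [-180.0, 0.1, -18.0]
ft_force: [-0.3, 0.6, -0.6]
finger_gap: 20.6
time: 8.8
tool_pos: [541.7, 41.5, 40.1]
tcp_rot: [180.0, 0.0, -17.9]
ft_force: [-0.9, 0.7, -0.3]
finger_gap: 20.7
41.95378178527496 72.32238891811609
```

```bash
python3 -m pendant '[[0.15,0,0,0,0],[0.15,0,0,0,0],[0.15,0,0,0,0],[0.15,0,0,0,0]]' 20; python3 -m pendant '[[0.35,0,0,0,0],[0.35,0,0,0,0],[0.35,0,0,-20,0],[0.35,0,0,-40,0],[0.35,0,30,-40,0],[0.35,-30,-45,0,0],[0.35,-30,-40,0,0],[0.35,-30,-40,0,0],[0.35,-30,-40,0,0],[0.35,-30,-40,0,0]]'
```

```text
time: 9.2
tool_pos: [542.0, 41.6, 40.3]
tcp_rot: [180.0, 0.0, -18.0]
ft_force: [-1.2, 1.4, -0.9]
finger_gap: 13.1
time: 10.2
tool_pos: [454.4, 252.0, 140.9]
tcp_rot: [-179.9, -0.1, -18.1]
ft_force: [1.0, 0.3, 0.1]
finger_gap: 29.9
```

```bash
python3 -m pendant '[[0.35,0,0,-30,0],[0.1,0,0,-30,0],[0,0,0,0,0]]'; python3 - <<'E'
from geo import *
p,d=optics.snapshot("top"); P=cloud("top",d)
q,_=optics.snapshot("side")
a=cv2.resize(p[190:265,295:395],None,fx=4,fy=4,interpolation=2); b=cv2.resize(q[190:265,255:355],None,fx=4,fy=4,interpolation=2)
w=cv2.resize(p[150:300,160:460],(800,400))
cv2.imwrite("pics/set.png",np.vstack([np.hstack([a,b]),w[:300]]))
C=np.array([529.,1.5])
c=onz("top",np.argwhere(np.ones((400,640)))[:,::-1],62).reshape(400,640,3)
m=(p.max(2)<75)&(np.hypot(c[...,0]-C[0],c[...,1]-C[1])<58)
t=c[m][:,:2].mean(0)-C; print("peg",m.sum(),t,np.degrees(np.arctan2(t[1],t[0])))
# lug top
ye,re=masks(p); u=hull(0,re); w=onz("top",u,55.5); z=P[u[:,1],u[:,0],2]
k=(np.hypot(w[:,0]-476,w[:,1]+162)<40)&(z>45); print("lug",w[k].mean(0),k.sum())
y=onz("top",hull(0,ye),28)[:,:2]; y=y[np.hypot(*(y-C).T)<75]; print(cv2.minEnclosingCircle(y.astype(np.float32)))
E
```

```text
time: 10.5
tool_pos: [457.2, 252.2, 205.7]
tcp_rot: [-179.7, -0.4, -18.0]
ft_force: [0.5, 0.1, 1.1]
finger_gap: 1.8
peg 7 [10.03755302 41.07030732] 76.26617422422335
lug [ 475.70577024 -162.87661882   55.5       ] 44
((529.340087890625, 3.284599542617798), 59.01605224609375)
```

View pics/set.png

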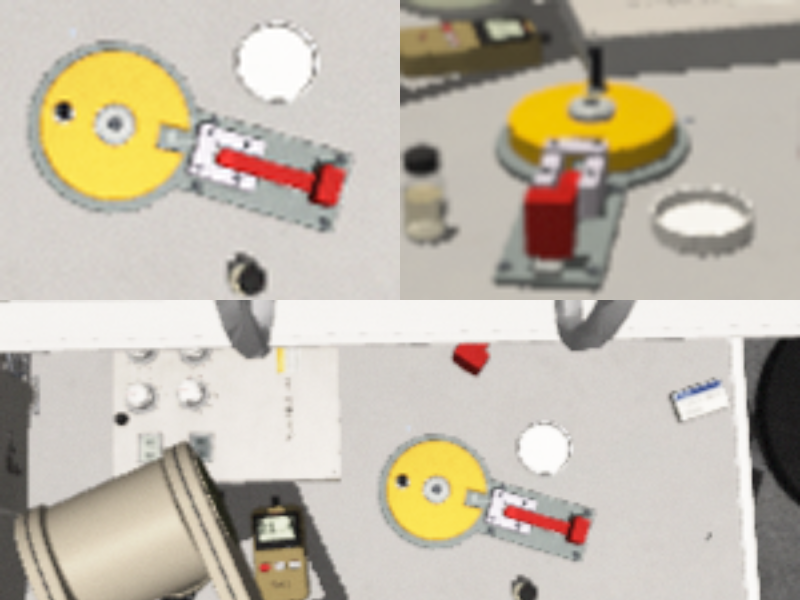

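```bash
python3 - <<'E'
from geo import *
C=np.array([529.3,3.])
S=[];B=[]
for i in range(3):
    p,d=optics.snapshot("top")
    p8=cv2.resize(p[200:260,295:395],None,fx=8,fy=8,interpolation=cv2.INTER_CUBIC)
    uv=lambda m:(np.argwhere(m)[:,::-1]+.5)/8-.5+[295,200]
    ye,re=masks(p8)
    nz=onz("top",uv(~ye),28)[:,:2]-C; rr=np.hypot(*nz.T); a=np.degrees(np.arctan2(nz[:,1],nz[:,0]))
    for r0,r1 in ((40,46),(46,52),(52,56)):
        k=(rr>r0)&(rr<r1)&(abs(a+108)<40); S.append(a[k].mean()); 
    w=onz("top",uv(re),26)[:,:2]; ax=np.array([.309,.951]); s=(w-C)@ax; n=(w-C)@[-.951,.309]
    prof=[(round(x),round(np.median(n[abs(s-x)<3]),1),round(np.ptp(n[abs(s-x)<3]),1)) for x in range(-165,-75,10) if (abs(s-x)<3).sum()>20]
    y=onz("top",uv(ye),28)[:,:2]; y=y[np.hypot(*(y-C).T)<75]
    print(prof, cv2.minEnclosingCircle(y.astype(np.float32)), s.min(), s.max())
print(np.array(S).reshape(-1,3).round(1))
E
```

```text
[(-165, np.float64(-1.6), np.float64(16.4)), (-155, np.float64(-1.2), np.float64(11.8)), (-145, np.float64(-1.1), np.float64(10.4)), (-135, np.float64(-0.6), np.float64(10.4)), (-125, np.float64(-1.1), np.float64(10.5)), (-115, np.float64(-1.3), np.float64(12.0)), (-105, np.float64(-0.9), np.float64(12.6)), (-95, np.float64(-0.8), np.float64(11.6))] ((530.3585815429688, 2.564117670059204), 59.874568939208984) -187.84159773187622 -87.34637076942539
[(-165, np.float64(-1.7), np.float64(16.7)), (-155, np.float64(-1.2), np.float64(12.1)), (-145, np.float64(-1.2), np.float64(10.5)), (-135, np.float64(-0.5), np.float64(10.5)), (-125, np.float64(-0.9), np.float64(10.4)), (-115, np.float64(-1.3), np.float64(12.0)), (-105, np.float64(-0.9), np.float64(12.8)), (-95, np.float64(-0.9), np.float64(11.2))] ((530.3829345703125, 2.605076551437378), 59.88752746582031) -187.63100852630782 -87.34637076942539
[(-165, np.float64(-1.7), np.float64(16.7)), (-155, np.float64(-1.2), np.float64(11.9)), (-145, np.float64(-1.2), np.float64(10.8)), (-135, np.float64(-0.7), np.float64(10.2)), (-125, np.float64(-0.8), np.float64(10.4)), (-115, np.float64(-1.3), np.float64(12.2)), (-105, np.float64(-0.9), np.float64(12.6)), (-95, np.float64(-0.6), np.float64(11.1))] ((530.3169555664062, 2.4722912311553955), 59.922908782958984) -187.56070248471258 -87.34637076942539
[[-104.9 -104.  -103.7]
 [-105.2 -104.2 -103.8]
 [-104.9 -104.2 -103.8]]
```

```bash
python3 -m pendant '[[0.35,24.5,28.9,0,0],[0.35,24.5,28.9,0,0],[0.35,24.5,28.9,20,0],[0.35,24.5,28.9,30,0],[0.35,24.5,28.9,30,0],[0.35,24.5,28.9,40,0],[0.35,0,0,5,0],[0.35,0,0,0,0],[0.35,0,0,0,0],[0.35,0,0,0,0]]'
```

```text
time: 11.75
tool_pos: [540.3, 44.3, 80.5]
tcp_rot: [-179.9, -0.1, -18.0]
ft_force: [0.7, -0.8, 0.4]
finger_gap: 29.6
```

```bash
python3 -m pendant '[[0.35,4,1,0,0],[0.35,0,0,5,0],[0.35,0,0,12,0],[0.35,0,0,12,0],[0.35,0,0,11,0],[0.35,0,0,0,0],[0.35,0,0,0,0]]'; python3 -m pendant '[[0.24,0,0,0,0],[0.15,0,0,0,0],[0.15,0,0,0,0],[0.15,0,0,0,0],[0.15,0,0,0,0]]'; python3 -m pendant '[[0.35,0,0,0,0],[0.35,0,0,0,0],[0.35,0,0,-20,0],[0.35,0,0,-40,0],[0.35,0,0,-40,0],[0,-30,-20,-30,0],[0,-30,-30,-10,0],[0,-30,-30,0,0],[0,-20,-30,0,0],[0,0,0,0,0]]';  python3 - <<'E'
from geo import *
C=np.array([530.3,2.5])
S=[]
for i in range(3):
    p,d=optics.snapshot("top")
    p8=cv2.resize(p[200:260,295:395],None,fx=8,fy=8,interpolation=cv2.INTER_CUBIC)
    if i==0: cv2.imwrite("pics/set2.png",p8)
    uv=lambda m:(np.argwhere(m)[:,::-1]+.5)/8-.5+[295,200]
    ye,re=masks(p8)
    nz=onz("top",uv(~ye),28)[:,:2]-C; rr=np.hypot(*nz.T); a=np.degrees(np.arctan2(nz[:,1],nz[:,0]))
    for r0,r1 in ((40,46),(46,52),(52,56)):
        k=(rr>r0)&(rr<r1)&(abs(a+108)<40); S.append(a[k].mean())
print(np.array(S).reshape(-1,3).round(1))
E
```

```text
time: 12.45
tool_pos: [542.3, 41.1, 38.1]
tcp_rot: [180.0, 0.1, -18.0]
ft_force: [-0.3, 0.6, 0.1]
finger_gap: 29.7
time: 12.95
tool_pos: [543.2, 41.1, 39.3]
tcp_rot: [-180.0, -0.0, -18.0]
ft_force: [-0.7, -0.6, -0.4]
finger_gap: 12.8
time: 13.95
tool_pos: [471.1, 183.3, 179.3]
tcp_rot: [-179.9, 0.0, -17.8]
ft_force: [0.8, -0.8, 0.2]
finger_gap: 0.1
[[-107.6 -107.9 -107.8]
 [-107.5 -108.1 -107.8]
 [-107.5 -108.  -107.6]]
```

View pics/set2.png

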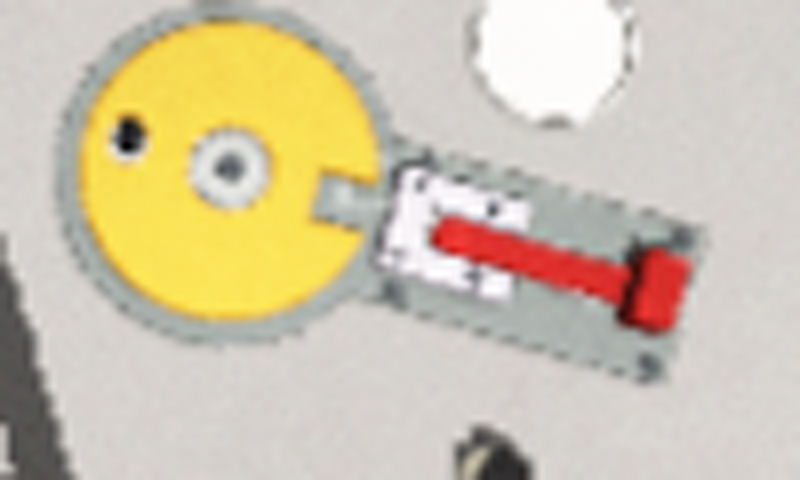

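Slot now reads -107.8° against the bar's line at -108°. Next, go behind the lug with the fingers shut.

```bash
python3 -m pendant '[[0,11.2,36.4,0,0],[0,11.2,36.4,0,0],[0,11.2,36.4,0,0],[0,11.2,36.4,0,0],[0,11.2,36.4,0,0],[0,11.2,36.4,0,0],[0,11.2,36.4,0,0],[0,11.2,36.4,0,0],[0,11.2,36.4,0,0],[0,11.2,36.4,0,0]]'; python3 -m pendant '[[0,0,0,40,0],[0,0,0,40,0],[0,0,0,0,0],[0,0,0,0,0]]'; python3 - <<'E'
from geo import *
C=np.array([530.3,2.5]);t=r.sense()['tool_pos'][:2]-C; print(t@[.309,.951], t@[-.951,.309])
E
```

```text
time: 15.1
tool_pos: [465.3, -204.2, 178.9]
tcp_rot: [180.0, 0.0, -18.2]
ft_force: [-0.0, 0.3, 0.4]
finger_gap: 0.1
time: 15.5
tool_pos: [465.1, -201.5, 98.8]
tcp_rot: [-180.0, 0.1, -18.1]
ft_force: [0.7, -0.2, 1.0]
finger_gap: -0.0
-214.18322473448418 -1.085797386087378
```

```bash
python3 -m pendant '[[0,-1,0,25,0],[0,0,0,25,0],[0,0,0,15,0],[0,0,0,5,0],[0,0,0,0,0],[0,0,-4,0,0],[0,0,-4,0,0]]'; python3 -m pendant '[[0,0,-3,0,0],[0,0,-3,0,0],[0,0,-3,0,0],[0,0,-3,0,0],[0,0,-3,0,0],[0,0,0,0,0]]'; python3 - <<'E'
from geo import *
C=np.array([530.3,2.5]);t=r.sense()['tool_pos'][:2]-C; print(t@[.309,.951], t@[-.951,.309])
p,d=optics.snapshot("side"); q,d=optics.snapshot("top")
cv2.imwrite("pics/push.png",np.hstack([cv2.resize(p[170:270,245:345],None,fx=4,fy=4,interpolation=2),cv2.resize(q[180:280,295:395],None,fx=4,fy=4,interpolation=2)]))
E
```

```text
time: 16.2
tool_pos: [469.1, -193.5, 30.8]
tcp_rot: [180.0, -0.2, -18.1]
ft_force: [0.2, -0.0, -0.6]
finger_gap: -0.0
time: 16.8
tool_pos: [472.6, -178.6, 29.1]
tcp_rot: [-180.0, -0.0, -18.0]
ft_force: [0.2, -0.8, 1.3]
finger_gap: -0.1
-190.08176811430357 -1.06774244031987
```

View pics/push.png

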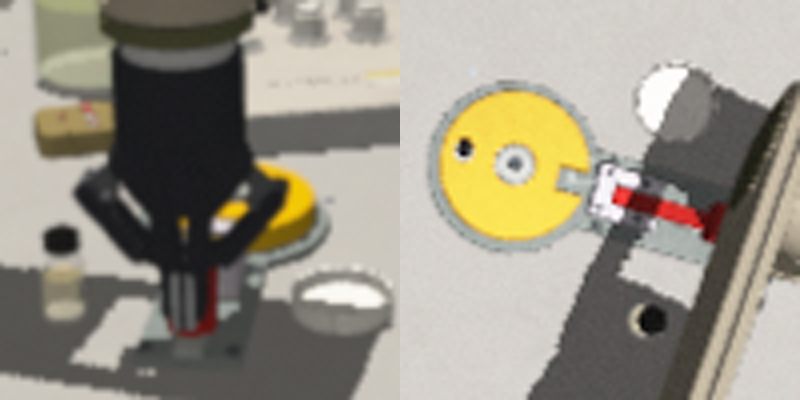

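```bash
python3 -m pendant '[[0,0,-3,0,0],[0,0,-3,0,0],[0,0,-3,0,0],[0,0,-3,0,0],[0,0,-3,0,0],[0,0,-3,0,0]]'; python3 -m pendant '[[0,0,-3,0,0],[0,0,-3,0,0],[0,0,-3,0,0],[0,0,-3,0,0],[0,0,0,0,0]]'; python3 - <<'E'
from geo import *
C=np.array([530.3,2.5]);s=r.sense();t=s['tool_pos'][:2]-C; print(t@[.309,.951], t@[-.951,.309],s['ft_force'][:2]@[.309,.951])
E
```

```text
time: 17.5
tool_pos: [478.0, -161.4, 28.9]
tcp_rot: [-180.0, 0.0, -18.0]
ft_force: [-1.1, -2.1, -0.4]
finger_gap: -0.0
time: 18.0
tool_pos: [481.8, -149.7, 29.0]
tcp_rot: [-180.0, 0.0, -18.0]
ft_force: [0.4, 0.5, 0.6]
finger_gap: 0.1
-159.73036851887107 -0.9282052539893302 0.6397367905881551
```

```bash
python3 -m pendant '[[0,0,-2,0,0],[0,0,-2,0,0],[0,0,-2,0,0],[0,0,-2,0,0]]'; python3 -m pendant '[[0,0,-1,0,0],[0,0,-1,0,0]]';python3 -m pendant '[[0,0,-1,0,0]]';python3 -m pendant '[[0,0,-0.5,0,0]]'
```

```text
time: 18.4
tool_pos: [484.2, -142.6, 29.0]
tcp_rot: [180.0, -0.0, -18.0]
ft_force: [-0.5, -3.1, 0.5]
finger_gap: 0.1
time: 18.6
tool_pos: [484.8, -140.7, 29.0]
tcp_rot: [180.0, -0.0, -18.0]
ft_force: [-1.1, -2.3, 0.6]
finger_gap: -0.2
time: 18.7
tool_pos: [485.1, -139.8, 29.0]
tcp_rot: [180.0, -0.0, -18.0]
ft_force: [-0.5, -3.0, 0.1]
finger_gap: 0.1
time: 18.8
tool_pos: [485.2, -139.6, 29.0]
tcp_rot: [180.0, -0.0, -18.0]
ft_force: [-1.7, -5.6, -0.1]
finger_gap: -0.0
```

```bash
python3 -m pendant '[[0,0,-0.5,0,0]]'; python3 -m pendant '[[0,0,-0.5,0,0],[0,0,0,0,0]]';python3 -m pendant '[[0,0,-0.5,0,0],[0,0,0,0,0]]'
```

```text
time: 18.9
tool_pos: [485.2, -139.6, 29.1]
tcp_rot: [179.9, -0.0, -18.0]
ft_force: [-2.7, -8.3, 0.3]
finger_gap: 0.3
time: 19.1
tool_pos: [485.2, -139.6, 29.1]
tcp_rot: [179.9, -0.0, -18.0]
ft_force: [-2.8, -7.8, -0.0]
finger_gap: 0.3
time: 19.3
tool_pos: [485.2, -139.6, 29.1]
tcp_rot: [179.8, -0.0, -18.1]
ft_force: [-3.8, -11.0, 0.0]
finger_gap: 0.6
```

Firm stop with the tool at 149 mm, just as predicted for home. Back off, raise, and check.

```bash
python3 -m pendant '[[0,0,5,0,0],[0,0,10,0,0],[0,0,20,0,0],[0,0,0,-30,0],[0,0,0,-40,0],[0,0,0,-40,0],[0,-20,40,-40,0],[0,-20,40,0,0],[0,-20,40,0,0],[0,0,0,0,0]]'; python3 - <<'E'
from geo import *
p,d=optics.snapshot("side"); q,d=optics.snapshot("top")
cv2.imwrite("pics/end.png",np.hstack([cv2.resize(p[170:270,245:345],None,fx=4,fy=4,interpolation=2),cv2.resize(q[180:280,295:395],None,fx=4,fy=4,interpolation=2)]))
P=cloud("top",d);ye,re=masks(q); u=hull(0,re); w=onz("top",u,55.5); z=P[u[:,1],u[:,0],2]
C=np.array([530.3,2.5]);k=(np.hypot(w[:,0]-490,w[:,1]+125)<50)&(z>45); print("lug s",(w[k].mean(0)[:2]-C)@[.309,.951],k.sum())
X,Y,Z=P[...,0],P[...,1],P[...,2]
for n,cc,z0,z1 in (("vial",(409,-97),40,75),("cap",(576,-130),9,25)):
    k=(np.hypot(X-cc[0],Y-cc[1])<45)&(Z>z0)&(Z<z1); print(n,k.sum(),P[k].mean(0).round())
for n in("jar","meter","fuses","vial"): print(n,[(round(x['score'],2),[round(v) for v in x['at']]) for x in optics.search_frame("top",n)][:2])
E
```

```text
time: 20.3
tool_pos: [382.9, -264.8, 172.8]
tcp_rot: [179.9, -0.0, -18.3]
ft_force: [-0.6, 0.5, -0.7]
finger_gap: 0.4
lug s -128.24853098270708 46
vial 57 [405. -99.  56.]
cap 71 [ 579. -137.   13.]
jar [(0.65, [462, 318, 113])]
meter [(0.78, [458, 192, 22]), (0.61, [463, 318, 113])]
fuses [(0.72, [630, -326, 24])]
vial []
```

View pics/end.png

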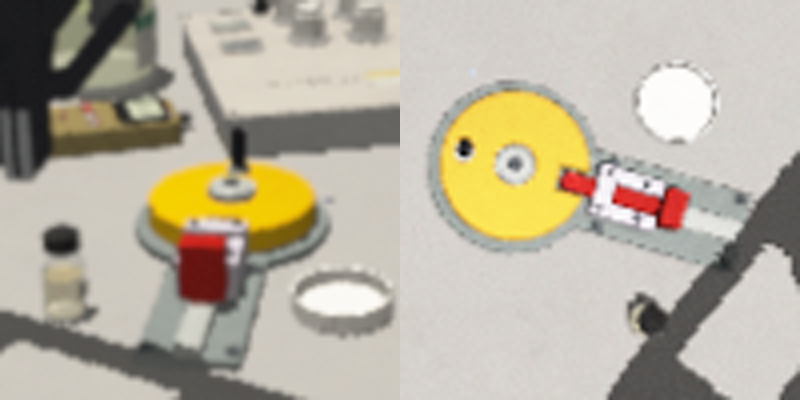

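The picture shows the bar's nose deep in the slot (570,180) and the lug against the rail ends (672,208). The lug centre reads 128 mm from the axis, where 129 is expected at home.

```bash
python3 -c "
from bench import hand_in; print(hand_in())"
```

```text
the job is handed in; nothing more can be done
None
```

The turntable is locked: the slot faces the bar and the bar is fully home in it. I handed the job in at about 20 s of the 58 s allowed, with the gripper clear of everything; no verdict comes back.

- **Disc:** I turned it about 146° clockwise with the fingertips round the peg. The first camera check showed it 2 to 3° short, so I nudged it again. The slot then read -107.8°, against -108° for the bar's line.
- **Bar:** I pushed it by the lug with the shut fingers, at 2 to 3 N. It came to a firm stop where home was expected, and I held about 11 N on it before backing off.
- **Last checks:** The pictures show the nose deep in the slot and the lug on the rail ends. The lug's centre reads 128 mm from the axis, where 129 mm is expected.
- **Other things:** The vial, cap, jar, meter and fuses are where they were, to within measuring error. The network missed the vial in the last top picture, but the depth data showed it unmoved. One retreat passed close to the jar, and no contact force showed.
- **Disagreement:** The two cameras first put the disc's centre up to 7 mm apart. I used the refined top-camera fit, and the stop position agreed with it.

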